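Refill the empty lane of the soap rack

TASK

One lane of the two-lane soap rack on the vanity has run out, and somebody has left a lotion bottle standing in its pocket: first stand that bottle upright on the vanity tray. Then feed all the boxed soaps lying or standing about on the counter into the empty lane at its open top end, each flat on a broad side and end first so that it slides down under the hood, until they lie queued one behind the other with the first against the front lip. Leave the lane that still has a soap in it, and the other toiletries, as they are.

Things in the scene. Friction and masses are not known exactly. Their poses are not given: they have to be found in the camera images.
- rack: fixed two-lane soap rack; origin on the counter under its middle, x the way its lanes rise. Lane middles are 100 mm apart; the whole is about 205 mm wide, 320 mm deep and 225 mm high; five cartons fit in a lane, the fifth lying in its mouth
- lane_left: lane on the robot's left (+y): straight steel ramp at 30 deg, lower at the robot's side. Origin: middle of its floor at the low end, where the floor meets the front lip, 30 mm above the counter; x up the slope along the lane, y across, z square off the floor. Floor 366 mm long, slippery: a flat carton slides down by itself and stops at the lip. 
- lane_right: lane on the robot's right (-y): straight steel ramp at 30 deg, lower at the robot's side. Origin: middle of its floor at the low end, where the floor meets the front lip, 30 mm above the counter; x up the slope along the lane, y across, z square off the floor. Floor 366 mm long, slippery: a flat carton slides down by itself and stops at the lip. 
- pocket_left (a point): on the lane's floor, middle of its open pocket: lane x 29 mm, axes as the lane's. The pocket runs from lane x 0 (front lip, 26 mm high) to 58 mm (hood begins); side walls 14 mm high, 58 mm apart inside
- mouth_left (a point): on the lane's floor, middle of its open loading mouth: lane x 303 mm, axes as the lane's. Mouth from 240 to 366 mm; side walls 10 mm high, 4 mm thick, flaring from 58 to 80 mm apart. Below it, from 58 to 240 mm, the lane is 58 mm wide under a hood: folded-in flanges, underside 42 mm, top 45 mm above the floor, leaving a 22 mm slot along the middle
- pocket_right (a point): on the lane's floor, middle of its open pocket: lane x 29 mm, axes as the lane's. The pocket runs from lane x 0 (front lip, 26 mm high) to 58 mm (hood begins); side walls 14 mm high, 58 mm apart inside
- mouth_right (a point): on the lane's floor, middle of its open loading mouth: lane x 303 mm, axes as the lane's. Mouth from 240 to 366 mm; side walls 10 mm high, 4 mm thick, flaring from 58 to 80 mm apart. Below it, from 58 to 240 mm, the lane is 58 mm wide under a hood: folded-in flanges, underside 42 mm, top 45 mm above the floor, leaving a 22 mm slot along the middle
- soap1: boxed soap, a white carton 72 x 50 x 30 mm, about 100 g; origin at its centre, x along the 72, y along the 50, z along the 30 (it has no top or bottom, and either end may lead); to be loaded; may be absent; at first lies flat on the counter
- soap2: boxed soap, a white carton 72 x 50 x 30 mm, about 100 g; origin at its centre, x along the 72, y along the 50, z along the 30 (it has no top or bottom, and either end may lead); to be loaded; may be absent; at first stands on a long edge (50 mm tall) on the counter
- soap3: boxed soap, a white carton 72 x 50 x 30 mm, about 100 g; origin at its centre, x along the 72, y along the 50, z along the 30 (it has no top or bottom, and either end may lead); to be loaded; may be absent; at first lies flat on the counter
- soap4: boxed soap, a white carton 72 x 50 x 30 mm, about 100 g; origin at its centre, x along the 72, y along the 50, z along the 30 (it has no top or bottom, and either end may lead); to be loaded; may be absent; at first stands on a long edge (50 mm tall) on the counter
- soap5: boxed soap, a white carton 72 x 50 x 30 mm, about 100 g; origin at its centre, x along the 72, y along the 50, z along the 30 (it has no top or bottom, and either end may lead); to be loaded; may be absent; at first lies flat on the counter
- old_soap: boxed soap, a white carton 72 x 50 x 30 mm, about 100 g; origin at its centre, x along the 72, y along the 50, z along the 30 (it has no top or bottom, and either end may lead); the last of the earlier stock, lying in the pocket of the lane that is not empty, against its lip
- lotion: lotion bottle, round, 42 mm across up to 70 mm, then a cap 35 mm across up to its top at 95 mm; 90 g; origin at the centre of its foot, z along it towards the cap; at first it stands in the pocket of the empty lane, on the sloping floor, against the front lip, so tilted 30 degrees
- tray: fixed stone vanity tray, 160 (x) x 110 (y) mm, rim 12 mm high and 5 mm thick; origin at the centre of its underside. A jar fixed on it, 44 mm across and 43 mm tall, stands at x +48, y +22 mm; the rest is free
- tray_in (a point): centre of the tray's flat floor, 5 mm above the counter, axes as the tray's
- cream_jar: bystander: round glass jar with metal lid, 48 mm across, 45 mm tall; origin at the centre of its underside
- balm_tin: bystander: flat round tin, 52 mm across, 22 mm tall; origin at the centre of its underside
- toothpaste: bystander: lying toothpaste carton, 150 x 42 x 34 mm; origin at the centre of its underside
- tumbler: bystander: white ceramic tumbler, 72 mm across, 100 mm tall; origin at the centre of its underside
- shampoo: bystander: white bottle, 64 mm across, 190 mm tall; origin at the centre of its underside
- hairbrush: bystander: wooden brush, 200 mm long, lying; origin near the middle of its underside
- cologne: bystander: amber bottle, 52 mm across, 110 mm tall; origin at the centre of its underside
Mind the look-alikes: they are no part of the job. Leave any green or purple look-alike of the soap3 alone.

How it is judged (in metres and radians):
On the way, in this order (a step that is already met when the one before it is completed fails the run):
1. the lotion bottle stands upright on the vanity tray, let go (x of lotion in the frame of tray_in between -0.075 and 0.075 m and y of lotion in the frame of tray_in between -0.05 and 0.05 m and z of lotion in the frame of tray_in between -0.004 and 0.006 m and angle between lotion's own z axis and vertical below 0.12 rad and linear speed of lotion below 0.03 m/s and contact force between the fingers and lotion below 0.1 N), for 0.2 s.
2. a boxed soap is in the top of the lane that had run out (((y of old_soap in the frame of lane_left below -0.08 m and ((x of soap1 in the frame of lane_left between 0.2 and 0.375 m and z of soap1 in the frame of lane_left between 0 and 0.06 m and y of soap1 in the frame of lane_left between -0.03 and 0.03 m) or (x of soap2 in the frame of lane_left between 0.2 and 0.375 m and z of soap2 in the frame of lane_left between 0 and 0.06 m and y of soap2 in the frame of lane_left between -0.03 and 0.03 m) or (x of soap3 in the frame of lane_left between 0.2 and 0.375 m and z of soap3 in the frame of lane_left between 0 and 0.06 m and y of soap3 in the frame of lane_left between -0.03 and 0.03 m) or (x of soap4 in the frame of lane_left between 0.2 and 0.375 m and z of soap4 in the frame of lane_left between 0 and 0.06 m and y of soap4 in the frame of lane_left between -0.03 and 0.03 m) or (x of soap5 in the frame of lane_left between 0.2 and 0.375 m and z of soap5 in the frame of lane_left between 0 and 0.06 m and y of soap5 in the frame of lane_left between -0.03 and 0.03 m))) or (y of old_soap in the frame of lane_left above -0.02 m and ((x of soap1 in the frame of lane_left between 0.2 and 0.375 m and z of soap1 in the frame of lane_left between 0 and 0.06 m and y of soap1 in the frame of lane_left between -0.13 and -0.07 m) or (x of soap2 in the frame of lane_left between 0.2 and 0.375 m and z of soap2 in the frame of lane_left between 0 and 0.06 m and y of soap2 in the frame of lane_left between -0.13 and -0.07 m) or (x of soap3 in the frame of lane_left between 0.2 and 0.375 m and z of soap3 in the frame of lane_left between 0 and 0.06 m and y of soap3 in the frame of lane_left between -0.13 and -0.07 m) or (x of soap4 in the frame of lane_left between 0.2 and 0.375 m and z of soap4 in the frame of lane_left between 0 and 0.06 m and y of soap4 in the frame of lane_left between -0.13 and -0.07 m) or (x of soap5 in the frame of lane_left between 0.2 and 0.375 m and z of soap5 in the frame of lane_left between 0 and 0.06 m and y of soap5 in the frame of lane_left between -0.13 and -0.07 m))))).
At the end, for the whole second after the job is handed in: Lotion upright (0.12 rad) on the tray. Every boxed soap lies flat (0.15 rad) and lengthwise (0.22 rad) in the lane that was empty, the first within 13 mm of the lip, each other within 10 mm of a neighbour; the old soap is at its lip in the other lane; nothing moves or is held (all of step 1 and x of soap1 in the frame of lane_left between 0.026 and 0.345 m and x of soap2 in the frame of lane_left between 0.026 and 0.345 m and x of soap3 in the frame of lane_left between 0.026 and 0.345 m and x of soap4 in the frame of lane_left between 0.026 and 0.345 m and x of soap5 in the frame of lane_left between 0.026 and 0.345 m and z of soap1 in the frame of lane_left between 0.007 and 0.025 m and z of soap2 in the frame of lane_left between 0.007 and 0.025 m and z of soap3 in the frame of lane_left between 0.007 and 0.025 m and z of soap4 in the frame of lane_left between 0.007 and 0.025 m and z of soap5 in the frame of lane_left between 0.007 and 0.025 m and angle between the x axis of each of soap1, soap2, soap3, soap4, soap5, old_soap and the x axis of lane_left, either way round below 0.22 rad and angle between the z axis of each of soap1, soap2, soap3, soap4, soap5 and the z axis of lane_left, either way round below 0.15 rad and ((y of old_soap in the frame of lane_left below -0.08 m and y of soap1 in the frame of lane_left between -0.02 and 0.02 m and y of soap2 in the frame of lane_left between -0.02 and 0.02 m and y of soap3 in the frame of lane_left between -0.02 and 0.02 m and y of soap4 in the frame of lane_left between -0.02 and 0.02 m and y of soap5 in the frame of lane_left between -0.02 and 0.02 m) or (y of old_soap in the frame of lane_left above -0.02 m and y of soap1 in the frame of lane_left between -0.12 and -0.08 m and y of soap2 in the frame of lane_left between -0.12 and -0.08 m and y of soap3 in the frame of lane_left between -0.12 and -0.08 m and y of soap4 in the frame of lane_left between -0.12 and -0.08 m and y of soap5 in the frame of lane_left between -0.12 and -0.08 m)) and x of any of soap1, soap2, soap3, soap4, soap5 in the frame of lane_left below 0.049 m and (x of soap1 in the frame of lane_left below 0.049 m or distance between soap1 and soap2 below 0.082 m or distance between soap1 and soap3 below 0.082 m or distance between soap1 and soap4 below 0.082 m or distance between soap1 and soap5 below 0.082 m) and (x of soap2 in the frame of lane_left below 0.049 m or distance between soap2 and soap1 below 0.082 m or distance between soap2 and soap3 below 0.082 m or distance between soap2 and soap4 below 0.082 m or distance between soap2 and soap5 below 0.082 m) and (x of soap3 in the frame of lane_left below 0.049 m or distance between soap3 and soap1 below 0.082 m or distance between soap3 and soap2 below 0.082 m or distance between soap3 and soap4 below 0.082 m or distance between soap3 and soap5 below 0.082 m) and (x of soap4 in the frame of lane_left below 0.049 m or distance between soap4 and soap1 below 0.082 m or distance between soap4 and soap2 below 0.082 m or distance between soap4 and soap3 below 0.082 m or distance between soap4 and soap5 below 0.082 m) and (x of soap5 in the frame of lane_left below 0.049 m or distance between soap5 and soap1 below 0.082 m or distance between soap5 and soap2 below 0.082 m or distance between soap5 and soap3 below 0.082 m or distance between soap5 and soap4 below 0.082 m) and x of old_soap in the frame of lane_left between 0.026 and 0.049 m and linear speed of each of soap1, soap2, soap3, soap4, soap5 below 0.03 m/s and contact force between the fingers and soap1 below 0.1 N and contact force between the fingers and soap2 below 0.1 N and contact force between the fingers and soap3 below 0.1 N and contact force between the fingers and soap4 below 0.1 N and contact force between the fingers and soap5 below 0.1 N); the robot touches nothing.
It fails at once if the old soap in the stocked lane was disturbed (moved over 20 mm) (distance of old_soap from where it was at the start of the episode above 0.02 m).
It fails at once if another toiletry was shifted over 60 mm or knocked over (distance of any of cream_jar, balm_tin, toothpaste, tumbler, shampoo, hairbrush, cologne from where it was at the start of the episode above 0.06 m or angle between any of tumbler, shampoo, cologne, cream_jar's own z axis and vertical above 0.7 rad).
Of soap1, soap2, soap3, soap4, soap5 only 4 to 5 are there at a start; the rules pass over those that are not, and their reading is None.
At some moment in a run one of soap1, soap2, soap3, soap4, soap5 may be knocked a few centimetres aside while the robot is not near it.
Once in a run the grip may slacken for a moment while it holds something.
It also fails if it takes over 210 s, if anything falls off the work surface, if the arm or the gripper's body presses on something with over 40 N, if the wrist force passes 120 N, or if a joint passes its speed limit or range.

ROBOT

A 6-joint arm with a two-finger parallel gripper is mounted at the origin on the work surface. World frame = base frame: x ahead of the robot, y to its left, z up, the work surface at z = 0. Lengths are in mm, angles in degrees, forces in N, time in s.
With the tool pointing down it reaches from about 225 to 725 mm from the base axis. Payload 3.1 kg.
Tool frame: the origin (TCP) lies midway between the tips of the shut fingers; the grasp point (between the pads) lies 19 mm behind it (grip_point_offset is the distance from the TCP to the grasp point, in mm); z points along the fingers, y is the line along which they close (so a half turn about z gives the same grasp; the last joint's range is limited). The gripper opens to 85 mm and grips with 20 to 120 N. Pads are 22 mm wide; open, the fingers measure 114 mm over their backs; the gripper's body (76 mm by 85 mm) begins 54 mm behind the grasp point. The pads swing forward as they close: fully open they stand 13 mm farther back than shut.
Start: joints at [-75.734, 2.75, 5.684, 92.934, 0, 82.678], TCP at [193.157, -488.168, 231.312] pointing down, gripper open.
Joint ranges: [-166.93, 166.93], [-56.73, 111.36], [-69.38, 81.34], [-121.58, 131.49], [-85.45, 84.26], [-180, 180]. Speed limits (degrees/s): [159.86, 159.86, 180, 180, 180, 180].

INTERFACE

Orientations are given as a 3x3 rotation matrix whose columns are the frame's x, y, z axes.
In Python, from station import * gives the robot as it stands. Calls block until the motion is done:
- move_ptp(position, orientation): joint-space move of the TCP to a pose.
- move_linear(position, speed=150, attitude=None): straight line of the TCP; attitude=None keeps the orientation; speed is the mean speed in mm/s.
- move_joints(angles): joint-space move.
- move_gripper(opening): finger opening in mm; the grip force is fixed at half the most; returns when the fingers have stopped.
- wait(seconds).
- solve_ik(position, orientation): joint angles nearest the present ones, or None.
- get_image(name): name is "scene" or "side" or "wrist"; returns a dict with "frame" (480x640x3 uint8, blue, green, red), "depth" (480x640 float32, mm along the optical axis (not along the pixel's ray), 0 where there is no reading), "mtx" (3x3 intrinsics, pixels), "pose" (4x4, takes a point from camera to world coordinates); the wrist camera has in their place "mount" (4x4, takes a point from camera to tool coordinates, whose origin is the TCP and whose axes are the flange's). Camera axes: x right, y up, looking along -z (the intrinsics and any distortion apply to the point x, -y, -z); pixel columns grow to the right and rows downward; lengths in mm; the calibration is good to about 2 mm. The wrist camera is an equidistant fisheye: a pixel r from the principal point sees the ray r / f radians off the axis. A picture is of the moment at which its call begins: read the wrist's pose just before it.
A pose or a line that the arm cannot do raises Unreachable and nothing moves.
- job_done(): hands the job in; it is judged then, once.
Trained networks look in the newest picture that a camera, given by its name, has taken for a name from the list of things; names that differ only in an ending like _2 or _b are one class to them, and where a whole thing is asked for, a point or a joint stands for the part that bears it (a point fixed in the world has none). Each returns a list of dicts, best first, with "conf" (0 to 1); they miss things now and then, are a little off and sometimes report something else, mostly with a low value. They report only what shows in the picture. A call takes as long as a camera call. They do not tell look-alikes from the thing itself.
- recognise(query, camera): "location" ([x, y, z] in mm, in world coordinates, good to about 4 mm: the middle of the surface that is visible of it).
- pinpoint(query, camera): "location" ([x, y, z] in mm, in world coordinates, good to about 4 mm: a listed point, or the origin of a listed thing).
Readings, each from a call of its own:
- current_t(): time.
- current_q(): joint angles.
- current_qvel(): joint speeds.
- current_tau(): joint torques, N m.
- current_eef_pos(): TCP position.
- current_orientation(): TCP orientation.
- current_ft_force(): force on the tool from outside, world axes, zero at the start.
- current_ft_torque(): the same for the moment, N m.
- current_grip_width(): finger opening in mm.
- current_grasp_force(): force on a finger pad.
Only numpy, scipy, OpenCV 4.12 (cv2) and the standard library are available. Lean on these libraries where they do the work, as an engineer would, in place of code of your own. Each camera call takes 0.05 s, during which the arm holds its last target. There are 200 camera calls.

## Working session

There is one attempt and no reset: what is moved stays moved. The work goes in short steps, each a Python script; the robot and the scene stay as the last script left them, time stands still between calls to the robot, and variables do not carry over. Pictures are saved under pics/ and viewed, at most 14 in all, crops included, and the job is handed in when it is done.

```bash
mkdir -p pics; ls; python3 - <<'E'
from station import *
import cv2
for c in("scene","side"):
    d=get_image(c); cv2.imwrite(f"pics/{c}0.png",d["frame"]); print(c,d["mtx"].tolist(),d["pose"].round(3).tolist())
    for q in("soap1","lotion","tray_in","pocket_left","pocket_right","mouth_left","mouth_right","rack","old_soap","cream_jar","tumbler","shampoo"):
        print(q,[( [round(v) for v in r["location"]],round(r["conf"],2)) for r in pinpoint(q,c)][:8])
print(current_t())
E
```

```text
pics
scene [[565.9862963050434, 0.0, 323.227079138927], [0.0, 565.9862963050434, 233.96974241302829], [0.0, 0.0, 1.0]] [[0.828, -0.445, 0.342, 937.186], [0.561, 0.646, -0.518, -688.499], [0.01, 0.621, 0.784, 1109.295], [0.0, 0.0, 0.0, 1.0]]
soap1 [([243, -266, 11], 0.85), ([614, -269, 13], 0.83), ([361, 256, 14], 0.78), ([360, -261, 12], 0.69), ([477, 426, 25], 0.57), ([323, -135, 16], 0.57), ([481, -421, 29], 0.56), ([671, 69, 182], 0.33)]
lotion [([426, 48, 36], 0.91)]
tray_in [([625, 266, 6], 0.84)]
pocket_left [([433, 52, 46], 0.64)]
pocket_right [([443, -50, 44], 0.77), ([358, -259, 17], 0.66), ([675, -30, 180], 0.44)]
mouth_left [([666, 70, 183], 0.61)]
mouth_right [([675, -29, 179], 0.77), ([482, -426, 28], 0.46)]
rack []
old_soap [([437, -48, 58], 0.69), ([623, 266, 4], 0.69), ([622, 263, -4], 0.51)]
cream_jar [([512, 225, 0], 0.64)]
tumbler [([714, 367, 2], 0.71), ([407, 46, 29], 0.37)]
shampoo [([656, -413, 0], 0.77)]
side [[468.6812211676774, 0.0, 313.03588000972525], [0.0, 468.6812211676774, 241.15905469640796], [0.0, 0.0, 1.0]] [[-0.832, 0.335, -0.443, -46.125], [-0.554, -0.532, 0.64, 784.752], [-0.021, 0.778, 0.628, 933.057], [0.0, 0.0, 0.0, 1.0]]
soap1 [([476, 424, 28], 0.98), ([477, -427, 19], 0.76), ([327, -126, 17], 0.73), ([356, -260, 12], 0.7), ([365, 254, 15], 0.68), ([619, -269, 14], 0.59), ([442, -47, 61], 0.32)]
lotion [([423, 49, 38], 0.96), ([714, 364, 1], 0.46)]
tray_in [([437, -46, 44], 0.66), ([622, 263, 7], 0.57)]
pocket_left [([431, 51, 42], 0.92)]
pocket_right [([442, -46, 44], 0.97), ([478, -426, 22], 0.18)]
mouth_left [([672, 65, 177], 0.95)]
mouth_right [([679, -29, 186], 0.55), ([790, 50, 0], 0.42), ([441, -50, 62], 0.41)]
rack [([566, 8, -1], 0.84), ([362, 255, 17], 0.71)]
old_soap [([439, -48, 60], 0.77)]
cream_jar [([508, 227, 2], 0.97)]
tumbler [([716, 362, 1], 0.93)]
shampoo [([655, -409, 0], 0.94)]
1.3
```

View pics/scene0.png

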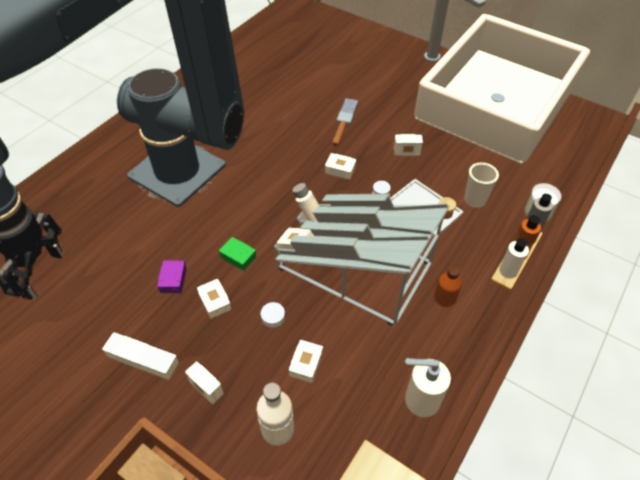

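View pics/side0.png

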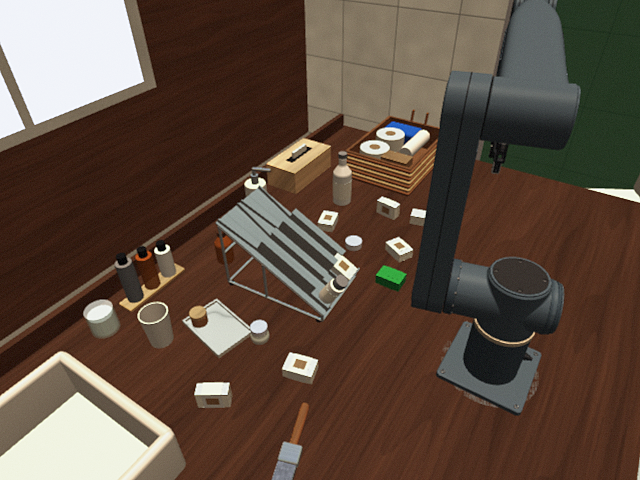

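Scene pixels: five white cartons with brown label, flat at (340,165), (213,297) and (306,360), and on edge at (407,145) and (204,382). They fit the description "white carton". Green (237,252) and purple (172,275) are look-alikes, and the long white box (140,355) is the toothpaste. The lotion at (306,203) is in the left lane's pocket, so the left lane is the empty one.

```bash
cat > h.py <<'E'
from station import *
import numpy as np, cv2
from scipy.spatial.transform import Rotation as R
def cloud(d):
    K=d["mtx"]; z=d["depth"]; v,u=np.indices(z.shape)
    p=np.stack([(u-K[0,2])*z/K[0,0],-(v-K[1,2])*z/K[1,1],-z],-1)
    return p@d["pose"][:3,:3].T+d["pose"][:3,3]
def top(d,xy,zlo,zhi,r,sat=90,val=110):
    "minAreaRect of bright unsaturated points round xy: centre, (long, short), yaw of the long side"
    P=cloud(d); hsv=cv2.cvtColor(d["frame"],cv2.COLOR_BGR2HSV)
    m=(d["depth"]>0)&(P[...,2]>zlo)&(P[...,2]<zhi)&(np.hypot(P[...,0]-xy[0],P[...,1]-xy[1])<r)
    if zhi<60: m&=(hsv[...,1]<sat)|(hsv[...,2]>val)
    q=P[m]
    if len(q)<15: return None
    (c,s,a)=cv2.minAreaRect(q[:,:2].astype(np.float32))
    if s[0]<s[1]: a+=90; s=s[::-1]
    return np.round(c,1),np.round(s,1),round((a+90)%180-90,1),round(float(np.median(q[:,2])),1),len(q)
E
python3 - <<'E'
from h import *
S={"A":(363,255,0),"B":(358,-260,0),"C":(616,-269,0),"D":(477,425,1),"E":(479,-425,1)}
for c in("scene","side"):
    d=get_image(c)
    for k,(x,y,e) in S.items(): print(c,k,top(d,(x,y),20+18*e,40+18*e,60))
    print(c,"tray",top(d,(624,265),8,18,105,60,150))
src=np.array([[432,51.5],[669,67.5],[442.5,-48],[676.5,-29.5]])
c30=np.cos(np.pi/6); mod=np.array([[29*c30,0],[303*c30,0],[29*c30,-100],[303*c30,-100]])
a=mod-mod.mean(0); b=src-src.mean(0)
yaw=np.arctan2((a[:,0]*b[:,1]-a[:,1]*b[:,0]).sum(),(a*b).sum()); r=np.array([[np.cos(yaw),-np.sin(yaw)],[np.sin(yaw),np.cos(yaw)]])
o=src.mean(0)-r@mod.mean(0); print("lane",o,np.degrees(yaw),(src-(mod@r.T+o)).round(1).tolist())
E
```

```text
scene A (array([366.2, 254.4]), array([72. , 60.7]), 14.0, 30.7, 427)
scene B (array([ 360.6, -258. ]), array([76.5, 51.1]), -26.8, 30.4, 674)
scene C (array([ 619.6, -265.8]), array([75.7, 51.3]), -73.5, 30.3, 837)
scene D (array([479.9, 424.4]), array([73.4, 38.9]), 35.0, 50.4, 286)
scene E (array([ 481. , -423.6]), array([74.8, 32.1]), -6.6, 49.9, 592)
scene tray (array([622.1, 266.3]), array([162.9, 111.7]), -11.8, 10.7, 362)
side A (array([364.2, 257.6]), array([72.6, 54.5]), 15.8, 28.5, 621)
side B (array([ 358. , -257.3]), array([76.3, 55.9]), -31.8, 27.8, 301)
side C (array([ 616.8, -263.6]), array([79.6, 50.6]), -73.7, 28.2, 217)
side D (array([479.6, 425.5]), array([72.2, 33.9]), 34.7, 48.3, 482)
side E (array([ 479.8, -422.1]), array([76.4, 37.8]), -8.3, 47.0, 153)
side tray (array([615.6, 264.6]), array([174.3, 112.3]), -11.8, 10.4, 286)
lane [407.8643735   49.33789792] 4.345721604867773 [[-0.9, 0.3], [-0.5, -1.7], [2.0, 0.5], [-0.6, 1.0]]
```

```bash
cat >> h.py <<'E'
YAW=4.35
ZL=R.from_euler("zy",[YAW,-30],degrees=True).as_matrix()   # lane axes
OL=np.array([407.9,49.3,30.])
def lane(x,y,z): return OL+ZL@np.array([x,y,z],float)
def tool(z,y):
    z=np.array(z,float)/np.linalg.norm(z); y=np.array(y,float); y-=y@z*z; y/=np.linalg.norm(y)
    return np.stack([np.cross(y,z),y,z],1)
def best(p,Rm):
    "of the two equal grasps the one with the smaller wrist travel"
    q0=np.array(current_q()); o=[]
    for M in(Rm,Rm@np.diag([-1,-1,1])):
        q=solve_ik(list(p),M)
        if q is not None and abs(q[5])<176: o.append((np.abs(np.array(q)-q0).max(),M))
    return min(o,key=lambda t:t[0])[1] if o else None
def down(yaw_y): a=np.radians(yaw_y); return tool([0,0,-1],[np.cos(a),np.sin(a),0])
LT=tool(-ZL[:,2],ZL[:,1])
TR=np.array([621,266.,0]); RT=R.from_euler("z",-11.8,degrees=True).as_matrix()
def tray(x,y,z): return TR+RT@np.array([x,y,z],float)
E
python3 - <<'E'
from h import *
print(current_q())
for n,p,M in(("lot",lane(21,0,35),LT),("lotup",lane(21,0,150),LT),("mouth",lane(320,0,12),LT),("mouthup",lane(320,0,130),LT),("tray",tray(-30,-5,45),down(80)),("trayup",tray(-30,-5,200),down(80))):
    B=best(p,M); print(n,p.round(),None if B is None else np.round(solve_ik(list(p),B)))
M=best(lane(21,0,150),LT)
move_ptp([330,-200,330],best([330,-200,330],down(90)))
move_ptp(lane(21,0,150),best(lane(21,0,150),LT))
d=get_image("wrist"); cv2.imwrite("pics/w1.png",d["frame"])
d=get_image("side"); cv2.imwrite("pics/s1.png",d["frame"][180:360,220:460].repeat(3,0).repeat(3,1))
print(current_t(),current_grip_width())
E
```

```text
[-7.57314034e+01  2.75031198e+00  5.68365655e+00  9.29349345e+01
  3.28103183e-05  8.26773035e+01]
lot [409.  51.  71.] [ -4. -54. -58.  56.   2. 172.]
lotup [351.  51. 170.] None
mouth [678.  74. 200.] [  1.  -6. -13.  53.  -0.  -4.]
mouthup [619.  74. 302.] [  1. -14.  -8.  66.  -0.  -4.]
tray [591. 267.  45.] [18. 23.  8. 75.  0. 28.]
trayup [591. 267. 200.] [18. 21. 24. 92.  0. 28.]Traceback (most recent call last):
  File "<stdin>", line 7, in <module>
ValueError: cannot reshape array of size 1 into shape (3,3)
```

```bash
cat >> h.py <<'E'
def tilt(az,t,yaw_y=None):
    "tool leaning t degrees off straight down, its tip pointing to azimuth az; closes square to az"
    a=np.radians(az); s,c=np.sin(np.radians(t)),np.cos(np.radians(t))
    return tool([s*np.cos(a),s*np.sin(a),-c],[-np.sin(a),np.cos(a),0])
def tcp(g,M): return np.array(g)+19*M[:,2]     # grasp point -> TCP
E
python3 - <<'E'
from h import *
g=lane(21,0,57); print(g)
for t in(0,8,15,20):
    M=tilt(YAW,t)
    print(t,[ (lambda q: None if q is None else np.round(q))(solve_ik(list(tcp(x,MM)),MM)) for x in (lane(21,0,57),lane(21,0,100),lane(21,0,140),[370,60,300]) for MM in (M,M@np.diag([-1,-1,1]))])
# at tray: bottle-to-tool relative tilt 30-t ; tool leaning with tip to az
P=tray(-30,-5,5+57)
for az in range(-180,180,45):
  for t in(10,15,22,30):
    M=tilt(az,t); print(az,t,[ (lambda q: None if q is None else np.round(q))(solve_ik(list(tcp(x,M)),M)) for x in (P,P+[0,0,150])])
E
```

```text
[397.53414394  50.89282703  89.8332009 ]
0 [array([ -2., -15., -29.,  76.,   0.,  -7.]), array([ -2., -15., -29.,  76.,   0., 173.]), array([ -2., -19., -28.,  81.,   0.,  -7.]), array([ -2., -19., -28.,  81.,   0., 173.]), array([ -3., -23., -27.,  86.,   0.,  -7.]), array([ -3., -23., -27.,  86.,   0., 173.]), array([ -1., -18.,  -7., 101.,   0.,  -5.]), array([ -1., -18.,  -7., 101.,   0., 175.])]
8 [array([ -3., -24., -36.,  70.,   1.,  -7.]), array([ -3., -24., -36.,  70.,   1., 173.]), array([ -3., -29., -35.,  76.,   1.,  -8.]), array([ -3., -29., -35.,  76.,   1., 172.]), array([ -3., -32., -33.,  81.,   1.,  -8.]), array([ -3., -32., -33.,  81.,   1., 172.]), array([ -2., -27., -14.,  95.,   1.,  -6.]), array([ -2., -27., -14.,  95.,   1., 174.])]
15 [array([ -4., -33., -43.,  65.,   2.,  -8.]), array([ -4., -33., -43.,  65.,   2., 172.]), array([ -4., -38., -41.,  72.,   2.,  -8.]), array([ -4., -38., -41.,  72.,   2., 172.]), array([ -5., -41., -39.,  77.,   2.,  -9.]), array([ -5., -41., -39.,  77.,   2., 171.]), array([ -2., -34., -19.,  90.,   2.,  -7.]), array([ -2., -
[... 2798 characters left out ...]
,  69.,  15., -78.]), array([ 12.,  16.,  15.,  86.,  15., -78.])]
90 22 [array([  9.,  18.,  -2.,  67.,  22., -81.]), array([  9.,  14.,  12.,  84.,  22., -81.])]
90 30 [array([  5.,  17.,  -4.,  66.,  30., -84.]), array([  5.,  13.,   8.,  82.,  30., -84.])]
135 10 [array([  14.,   28.,   14.,   81.,    9., -121.]), array([  14.,   26.,   29.,   98.,    9., -121.])]
135 15 [array([  13.,   31.,   17.,   84.,   13., -123.]), array([  13.,   29.,   32.,  101.,   13., -123.])]
135 22 [array([  10.,   35.,   21.,   90.,   18., -127.]), array([  10.,   34.,   37.,  106.,   18., -127.])]
135 30 [array([   8.,   41.,   27.,   96.,   23., -131.]), array([   8.,   39.,   43.,  113.,   23., -131.])]
```

```bash
python3 - <<'E'
from h import *
M=tilt(YAW,15)
a=[330,-200,330]; move_ptp(a,down(90) if solve_ik(a,down(90)) is not None else down(60))
move_ptp(tcp(lane(21,0,140),M),M)
move_linear(tcp(lane(21,0,57),M),100); print(current_ft_force())
move_gripper(20); print("w",current_grip_width(),current_grasp_force())
move_linear(tcp(lane(21,0,140),M),100); print("w",current_grip_width(),current_grasp_force())
N=tilt(YAW,-15)
p=np.array([370,150,300.]); move_ptp(p,N)
P=tray(-30,-5,5+57); move_ptp(tcp(P+[0,0,110],N),N)
print("w",current_grip_width(),current_grasp_force(),current_t())
d=get_image("side"); cv2.imwrite("pics/s2.png",cv2.resize(d["frame"][180:400,130:390],None,fx=3,fy=2.7))
E
```

```text
[0.64122805 0.74276576 0.49412063]
w 40.41981157239961 60.25815010070801
w 40.55157684917818 60.48974275588989
w 40.583648440840264 60.55258512496948 10.9
```

View pics/s2.png

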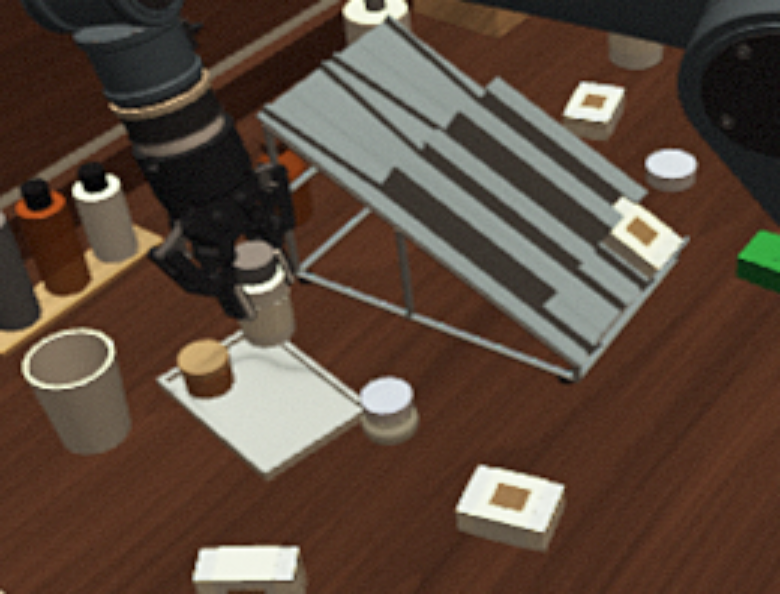

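The bottle hangs about upright at (262,300), in line with the tray floor. Lower it to contact and release.

```bash
python3 - <<'E'
from h import *
N=tilt(YAW,-15); P=tray(-30,-5,5+57)
move_linear(tcp(P+[0,0,6],N),100); f0=current_ft_force()[2]
for dz in (4,2,0,-2,-4,-6):
    move_linear(tcp(P+[0,0,dz],N),30); f=current_ft_force()[2]-f0; print(dz,round(f,1))
    if f>4: break
move_gripper(60); wait(0.3)
p=np.array(current_eef_pos()); move_linear(p-N[:,2]*110,100); move_gripper(85)
for c in("scene","side"):
    get_image(c); print([(np.round(r["location"]),round(r["conf"],2)) for r in pinpoint("lotion",c)],[(np.round(r["location"]),round(r["conf"],2)) for r in recognise("lotion",c)])
d=get_image("side"); cv2.imwrite("pics/s3.png",cv2.resize(d["frame"][270:370,170:290],None,fx=4,fy=4)); print(current_t())
E
```

```text
4 0.4
2 0.2
0 -0.2
-2 7.0
[(array([590., 263.,   6.]), 0.69)] [(array([598., 254.,  69.]), 0.94)]
[(array([587., 267.,   2.]), 0.74), (array([788.,  47.,   4.]), 0.21)] [(array([576., 278.,  67.]), 0.63)]
15.7417
```

View pics/s3.png

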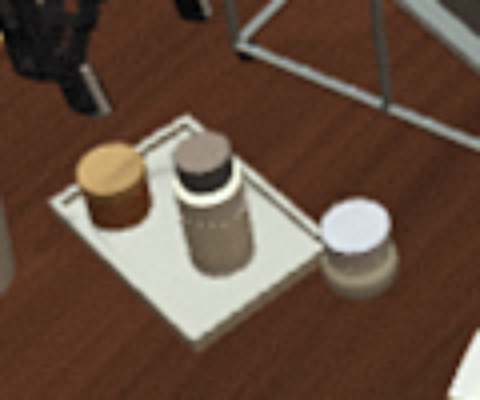

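The bottle stands upright inside the tray rim (crop 215,210). Next, the soap at A.

```bash
cat >> h.py <<'E'
def locate(xy,edge=0):
    o=[]
    for c in("scene","side"):
        t=top(get_image(c),xy,20+18*edge,40+18*edge,60)
        if t is not None: o.append(t); print(c,t)
    return o
def pick(xy,yaw,z=9,off=0):
    "flat carton: grip over its 50"
    p=np.array([*xy,z],float); a=np.radians(yaw); p[:2]+=off*np.array([np.cos(a),np.sin(a)])
    M=best(p+[0,0,120],down(yaw+90))
    move_ptp(p+[0,0,120],M); move_linear(p+[0,0,25],200); move_linear(p,60); move_gripper(30)
    print("w",current_grip_width(),current_grasp_force()); move_linear(p+[0,0,120],200); print("w",current_grip_width())
def load(x=312,zt=11,clear=190):
    q=np.array(current_eef_pos()); s=np.sign(q[1])
    M=best(lane(x,0,clear),LT)
    move_ptp([560,q[1] if abs(q[1])<300 else s*300,310],best([560,s*300,310],down(90+YAW)) )
    move_ptp(lane(x,0,clear-60),M)
    w=current_grip_width(); print("w before",w)
    if w<45 or w>56: return False
    move_linear(lane(x,0,zt+8),100); f0=np.array(current_ft_force())
    for dz in(4,2,0,-2,-4):
        move_linear(lane(x,0,zt+dz),30); f=(np.array(current_ft_force())-f0)@ZL[:,2]; print(dz,round(f,1))
        if f>3: break
    return True
def release(x=312):
    p=np.array(current_eef_pos()); move_gripper(64); wait(0.8)
    move_linear(p+ZL[:,2]*110,150); move_gripper(85)
def laneview(name,c="scene"):
    d=get_image(c); P=(cloud(d)-OL)@ZL; m=(abs(P[...,1])<24)&(d["depth"]>0)&(P[...,0]>-5)&(P[...,0]<370)&(P[...,2]>22)&(P[...,2]<38)
    x=P[m][:,0]; print(c,"lane soap points per 20mm",np.histogram(x,np.arange(-10,380,20))[0])
    cv2.imwrite(name,cv2.resize(d["frame"][150:340,260:480] if c=="scene" else d["frame"][180:340,200:380],None,fx=3,fy=3))
E
python3 - <<'E'
from h import *
move_gripper(85)
pick((365,256),15)
if load(): print("in lane, holding",current_eef_pos(),current_grip_width())
laneview("pics/l1.png","side"); print(current_t())
E
```

```text
w 48.441303455490974 65.25806665420532
w 48.720841143738845
w before 48.501692837594135
4 -0.2
2 -0.3
0 1.8
-2 13.2
in lane, holding [672.62547328  73.05597521 195.9193309 ] 48.52769042126363
side lane soap points per 20mm [17  0  0  0  0  0  0  0  0  0  1  0  0  0 88 87  4 29  0]
23.55
```

View pics/l1.png

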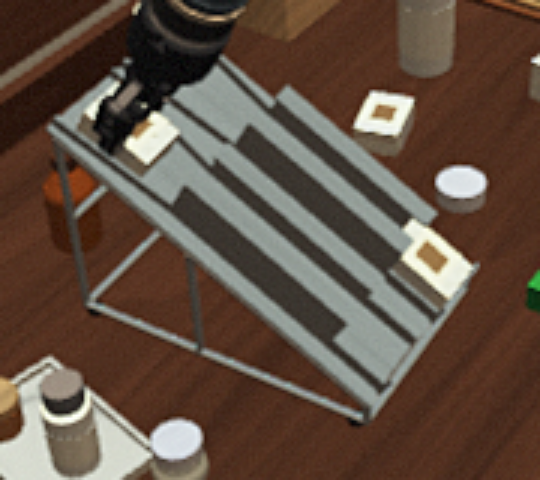

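The carton lies lengthwise in the left lane's mouth (135,125) and the old soap is unmoved. Release it.

```bash
python3 - <<'E'
from h import *
release()
laneview("pics/l2.png","side"); laneview("pics/l2b.png","scene"); print(current_t())
for xy,e in(((359,-258),0),((618,-265),0),((480,425),1),((480,-423),1)): locate(xy,e)
E
```

```text
side lane soap points per 20mm [ 81 118 119  66   0   1   0   0   0   0   0   0   0   0   0   0   0   0
   0]
scene lane soap points per 20mm [33 75 45 23 15  0  0  0  1  0  3  1  6  0  0  0  0  0  0]
26.0
scene (array([ 360.5, -258.1]), array([75.6, 50.5]), -27.3, 30.5, 670)
side (array([ 359.3, -256.6]), array([79. , 57.1]), -31.9, 28.1, 301)
scene (array([ 619.4, -265.6]), array([75.2, 51.5]), -73.7, 30.3, 832)
side (array([ 617.3, -264.8]), array([77.3, 50.5]), -74.1, 27.7, 215)
scene (array([448.9, 402.8]), array([14.6,  9.2]), 79.6, 45.5, 20)
side (array([445.4, 418.5]), array([53. , 32.5]), 31.9, 48.3, 335)
scene (array([ 480.9, -424. ]), array([74.2, 31.7]), -6.5, 50.2, 590)
side (array([ 479.6, -422.9]), array([74. , 39.8]), -1.6, 47.0, 155)
```

View pics/l2.png

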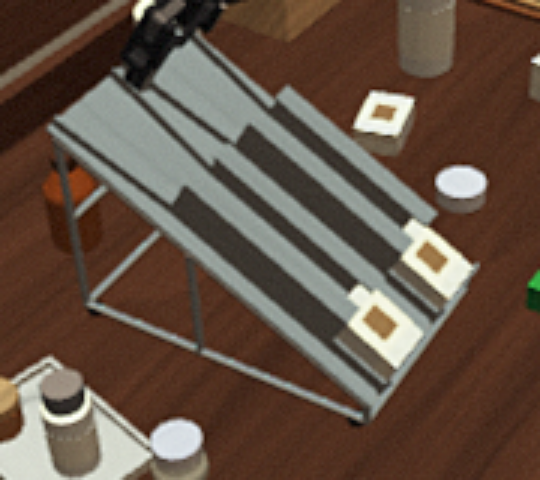

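The first soap rests against the lip (380,335). D seems to have been knocked aside, so it gets located again later. B and C next.

```bash
python3 - <<'E'
from h import *
pick((360,-257.5),-27.5)
if load(): release()
laneview("pics/l3.png","side"); print(current_t())
t=locate((618.5,-265))
E
```

```text
w 48.1587492572833 65.31667113304138
w 48.59847381334858
w before 48.529551118381875
4 -1.1
2 -0.6
0 2.3
-2 12.4
side lane soap points per 20mm [ 82 117 115  66  45  45  46  27   0   0   0   1   0   0   0   0   0   0
   0]
37.3917
scene (array([ 619.9, -266.3]), array([73.3, 51.5]), -73.4, 30.2, 838)
side (array([ 616.1, -262.8]), array([81.8, 52.3]), -74.1, 27.9, 213)
```

```bash
python3 - <<'E'
from h import *
pick((618.5,-265),-73.6)
if load(): release()
laneview("pics/l4.png","side"); print(current_t())
move_ptp([400,-200,330],best([400,-200,330],down(90)))
d=get_image("side"); print([(np.round(r["location"]),round(r["conf"],2)) for r in pinpoint("soap1","side")])
d2=get_image("scene"); print([(np.round(r["location"]),round(r["conf"],2)) for r in pinpoint("soap1","scene")])
cv2.imwrite("pics/s5.png",np.hstack([cv2.resize(d["frame"][340:460,150:330],None,fx=2,fy=2),cv2.resize(d2["frame"][100:220,320:480],None,fx=2,fy=2)]))
for x in((480,425),(450,412)): 
  for D in(d,d2): print(top(D,x,38,58,60),top(D,x,20,38,60))
E
```

```text
w 48.62884895850056 65.46274065971375
w 48.50171743138649
w before 48.593364949991546
4 0.4
2 0.4
0 3.1
side lane soap points per 20mm [ 78 111 118  64  45  44  45  43  43  44  41  10   0   0   0   0   0   0
   0]
48.2333
[(array([ 324., -129.,   14.]), 0.96), (array([ 475., -427.,   27.]), 0.81), (array([430.,  51.,  62.]), 0.74), (array([557.,  54., 133.]), 0.73), (array([432., 413.,  28.]), 0.59), (array([490.,  52.,  98.]), 0.56)]
[(array([ 239., -266.,   12.]), 0.94), (array([ 480., -426.,   25.]), 0.85), (array([431.,  53.,  61.]), 0.85), (array([437., 415.,  23.]), 0.8), (array([551.,  53., 130.]), 0.76), (array([788.,  50.,  -0.]), 0.66), (array([ 323., -133.,   13.]), 0.64), (array([494.,  48.,  97.]), 0.56)]
(array([446. , 417.3]), array([53. , 33.4]), 33.0, 48.4, 339) (array([450.7, 437.7]), array([21.2,  5. ]), 26.6, 30.6, 48)
(array([447.1, 415.9]), array([53.5, 39.3]), 29.5, 49.9, 205) (array([453.2, 405.5]), array([51. , 12.1]), 30.4, 30.2, 53)
(array([437.5, 413. ]), array([72.5, 33.8]), 31.6, 48.3, 479) (array([429.3, 421.9]), array([73.5, 20.1]), 46.3, 28.7, 114)
(array([438.1, 411.8]), array([73.9, 39.7]), 27.5, 49.8, 289) (array([444.8, 400.4]), array([70.7, 12.1]), 30.6, 29.8, 86)
```

View pics/s5.png

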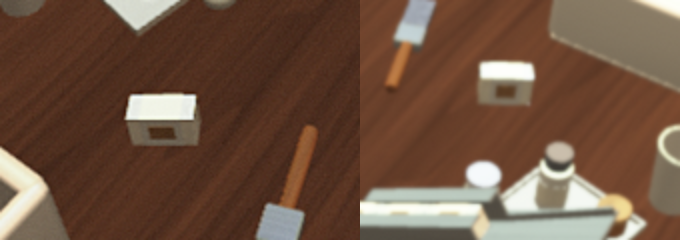

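D now stands at (438,412), yaw 31°, still on its edge. For the two edge-standing soaps: grip over the 30 mm, tilt 45° above a clear spot, and let each fall onto its broad side.

```bash
cat >> h.py <<'E'
def tiltpose(d,th=45):
    a=np.radians(d); D=np.array([np.cos(a),np.sin(a),0]); s,c=np.sin(np.radians(th)),np.cos(np.radians(th))
    return tool(-s*D-c*np.array([0,0,1]),c*D-s*np.array([0,0,1]))
def flips(xy,yaw,put,z=28,th=45):
    "feasible (pick M, put M) pairs: same hand for both"
    out=[]
    for dp in range(-180,180,30):        # direction in which it falls at the put place
        for sg in(1,-1):
            Mp=tiltpose(dp,th)@np.diag([sg,sg,1]); M0=tiltpose(dp,0)@np.diag([sg,sg,1])
            ps=[np.array([*put,36.]),np.array([*put,36.])-Mp[:,2]*90,np.array([*put,160.])]
            if any(solve_ik(list(p),Mp) is None for p in ps): continue
            for half in(0,180):
                Mk=down(yaw+90+half); k=np.array([*xy,z])
                q1=solve_ik(list(k+[0,0,120]),Mk); q2=solve_ik(list(ps[2]),Mp)
                if q1 is None: continue
                out.append((np.abs(np.array(q1)-q2).max()+max(0,abs(q2[5])-170)*9+max(0,abs(q1[5])-170)*9,dp,Mk,Mp,np.round(q1),np.round(q2)))
    return sorted(out,key=lambda t:t[0])
def flip(xy,yaw,put,z=28,th=45):
    o=flips(xy,yaw,put,z,th)[0]; print(o[0],o[1],o[4],o[5]); Mk,Mp=o[2],o[3]
    p=np.array([*xy,z],float); move_ptp(p+[0,0,120],Mk); move_gripper(62); move_linear(p+[0,0,40],200); move_linear(p,80); move_gripper(10)
    print("w",current_grip_width()); move_linear(p+[0,0,130],200)
    u=np.array([*put,160.]); move_ptp(u,Mp); print("w",current_grip_width())
    t=np.radians(th); h=z*np.cos(t)+15*np.sin(t); u[2]=h+8; move_linear(u,120); f0=current_ft_force()[2]
    for dz in(5,3,1,-1,-3):
        u[2]=h+dz; move_linear(u,30); f=current_ft_force()[2]-f0
        if f>2: break
    print("contact",dz,round(f,1)); return o[1],Mp
def drop(Mp):
    move_gripper(current_grip_width()+9); move_linear(np.array(current_eef_pos())-Mp[:,2]*90,250); move_gripper(85)
E
python3 - <<'E'
from h import *
for a in(((438,412),31,(390,290)),((480,-423.5),-6.5,(560,-280))):
    for o in flips(*a)[:3]: print(round(o[0]),o[1],o[4],o[5])
dp,Mp=flip((438,412),31,(390,290)); np.save("Mp.npy",Mp)
d=get_image("side"); cv2.imwrite("pics/s6.png",cv2.resize(d["frame"][280:460,200:400],None,fx=3,fy=3)); print(current_t(),current_grip_width())
E
```

```text
41 120 [37. 14.  9. 85.  0.  6.] [ 53.  15.   0.  96. -41.  31.]
41 -60 [37. 14.  9. 85.  0.  6.] [  3.   9.  -7.  98.  39. -35.]
45 150 [37. 14.  9. 85.  0.  6.] [ 55.  -9. -24.  70. -45.  -7.]
40 -90 [-47.  20.  16.  86.   0. 139.] [-47.  54.  54. 126.  29. 123.]
40 -90 [-47.  20.  16.  86.   0. -41.] [-47.  54.  54. 126.  29. -57.]
41 -120 [-47.  20.  16.  86.   0. -41.] [-52.  29.  18. 100.  41. -30.]
40.55679338347921 120 [37. 14.  9. 85.  0.  6.] [ 53.  15.   0.  96. -41.  31.]
w 28.789422759049092
w 28.893168399094616
contact -1 6.0
57.7 28.699133773480078
```

View pics/s6.png

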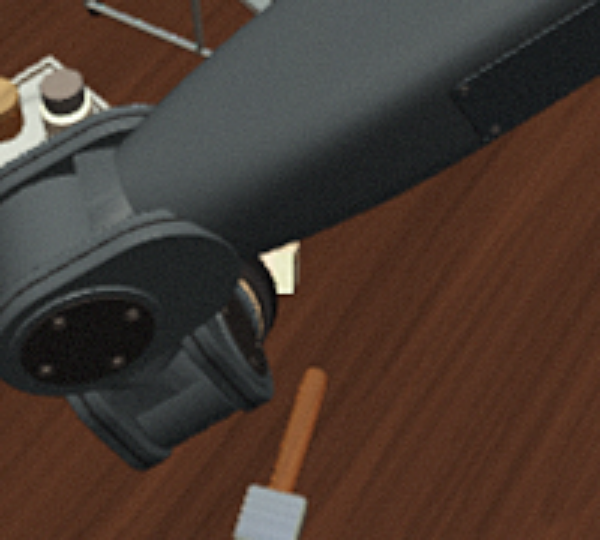

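The arm hides the soap, but the contact height is as expected. Let go.

```bash
python3 - <<'E'
from h import *
Mp=np.load("Mp.npy"); drop(Mp)
p=np.array(current_eef_pos()); move_ptp([400,0,380],best([400,0,380],down(90)))
t=locate((385,300)); locate((385,300),1)
d=get_image("side"); cv2.imwrite("pics/s7.png",cv2.resize(d["frame"][280:460,200:400],None,fx=2,fy=2)); print(current_t())
E
```

```text
scene (array([380.5, 303.4]), array([71.9, 58. ]), 28.4, 30.5, 397)
side (array([380.2, 305.2]), array([71.7, 54.2]), 31.1, 28.7, 649)
60.9417
```

View pics/s7.png

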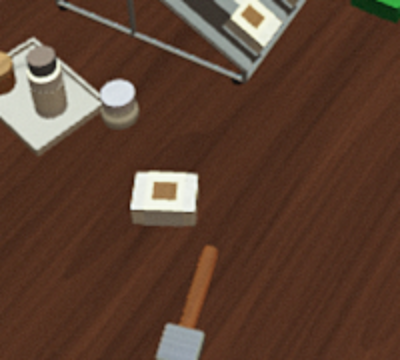

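It lies flat (165,195). Load it.

```bash
python3 - <<'E'
from h import *
pick((380.5,304.5),30)
if load(): release()
laneview("pics/l5.png","side"); print(current_t())
move_ptp([350,100,380],best([350,100,380],down(90)))
get_image("scene")
for q in("balm_tin","toothpaste","soap1"): print(q,[(np.round(r["location"]),round(r["conf"],2)) for r in pinpoint(q,"scene")])
locate((480,-423.5),1)
for put in((430,-300),(560,-280),(500,-320)):
    for o in flips((480,-423.5),-6.5,put)[:4]: print(put,round(o[0]),o[1],o[4],o[5])
E
```

```text
w 48.36643162286051 65.36998271942139
w 48.88976215041618
w before 48.83618189094912
4 -0.2
2 -0.1
0 2.4
-2 13.1
side lane soap points per 20mm [ 76 115 113  63  45  46  43  44  44  43  40  42  75 111  92   0   0   0
   0]
71.3917
balm_tin [(array([ 325., -451.,   -2.]), 0.6), (array([ 497., -220.,   -1.]), 0.59)]
toothpaste [(array([ 325., -450.,   -3.]), 0.73)]
soap1 [(array([612.,  64., 166.]), 0.97), (array([ 479., -427.,   26.]), 0.75), (array([426.,  48.,  61.]), 0.68), (array([ 245., -267.,   13.]), 0.61), (array([493.,  52.,  96.]), 0.6), (array([ 325., -135.,   14.]), 0.59), (array([554.,  55., 133.]), 0.56)]
scene (array([ 481.4, -423.9]), array([73.8, 31.2]), -8.0, 50.2, 595)
side (array([ 480.7, -423.6]), array([75.4, 36.9]), -8.4, 47.3, 155)
(430, -300) 35 -90 [-47.  20.  16.  86.   0. 139.] [-56.  39.  30. 121.  23. 115.]
(430, -300) 35 -90 [-47.  20.  16.  86.   0. -41.] [-56.  39.  30. 121.  23. -65.]
(430, -300) 36 -120 [-47.  20.  16.  86.   0. -41.] [-64.  22.   8. 105.  36. -43.]
(430, -300) 36 -120 [-47.  20.  16.  86.   0. 139.] [-64.  22.   8. 105.  36. 137.]
(560, -280) 40 -90 [-47.  20.  16.  86.   0. 139.] [-47.  54.  54. 126.  29. 123.]
(560, -280) 40 -90 [-47.  20.  16.  86.   0. -41.] [-47.  54.  54. 126.  29. -57.]
(560, -280) 41 -120 [-47.  20.  16.  86.   0. -41.] [-52.  29.  18. 100.  41. -30.]
(560, -280) 41 -120 [-47.  20.  16.  86.   0. 139.] [-52.  29.  18. 100.  41. 150.]
(500, -320) 38 -120 [-47.  20.  16.  86.   0. -41.] [-59.  30.  18. 104.  38. -38.]
(500, -320) 38 -120 [-47.  20.  16.  86.   0. 139.] [-59.  30.  18. 104.  38. 142.]
(500, -320) 40 -90 [-47.  20.  16.  86.   0. 139.] [-53.  51.  49. 126.  25. 118.]
(500, -320) 40 -90 [-47.  20.  16.  86.   0. -41.] [-53.  51.  49. 126.  25. -62.]
```

```bash
python3 - <<'E'
from h import *
dp,Mp=flip((481,-423.7),-8,(500,-320)); drop(Mp)
move_ptp([400,0,380],best([400,0,380],down(90)))
locate((490,-330)); locate((490,-330),1); print(current_t())
E
```

```text
38.2760433276906 -120 [-47.  20.  16.  86.   0. -39.] [-59.  30.  18. 104.  38. -38.]
w 28.874937957424674
w 28.75381610124259
contact -1 8.7
scene (array([ 491.2, -332.6]), array([76.7, 50.5]), -30.1, 30.3, 806)
side (array([ 489.7, -330.8]), array([75. , 53.8]), -30.8, 28.0, 236)
83.7417
```

```bash
python3 - <<'E'
from h import *
pick((490.5,-331.7),-30.3)
if load(x=333): release()
laneview("pics/l6.png","side"); 
move_ptp([400,-150,380],best([400,-150,380],down(90))); wait(0.5)
laneview("pics/l7.png","scene"); laneview("pics/l8.png","side"); print(current_t())
E
```

```text
w 48.87943853947842 65.56221842765808
w 48.83372399078643
w before 48.71556916635434
4 0.7
2 0.2
0 3.3
side lane soap points per 20mm [ 80 114 118  68  44  47  45  44  43  42  42  42  77 118 109 111 111 111
  45]
scene lane soap points per 20mm [ 42  81  50  29  29  31  31  28  31  36  31  47  99 104 117 128 133 137
 122]
side lane soap points per 20mm [ 82 115 114  63  46  44  44  44  43  42  40  42  75 115 111 113 108 113
  45]
96.1667
```

View pics/l8.png

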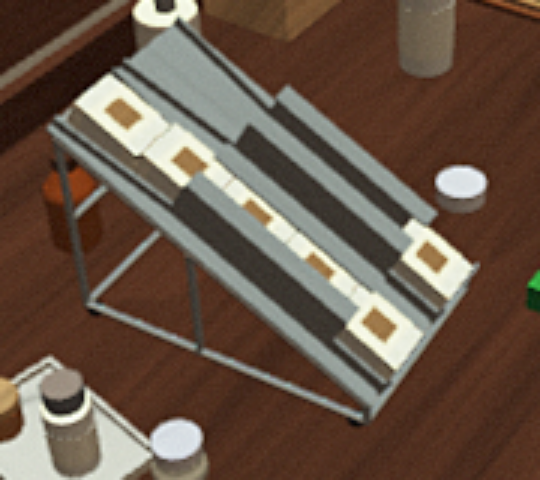

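View pics/l7.png

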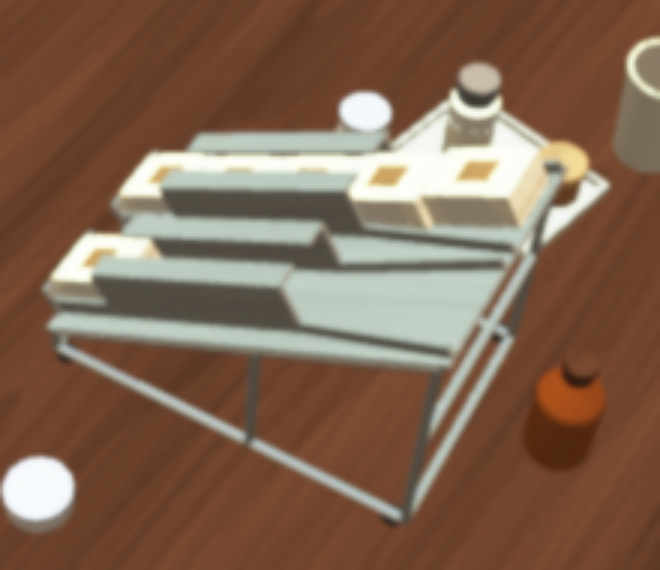

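All five are queued in the left lane. The fifth, at the top (120,115), looks slightly raised or offset, so I'll measure it.

```bash
python3 - <<'E'
from h import *
for c in("scene","side"):
    d=get_image(c); P=((cloud(d)-OL)@ZL); hsv=cv2.cvtColor(d["frame"],cv2.COLOR_BGR2HSV)
    for lo,hi in((0,50),(245,285),(292,362)):
        q=P[(d["depth"]>0)&(abs(P[...,1])<40)&(P[...,0]>lo)&(P[...,0]<hi)&(P[...,2]>24)&(P[...,2]<60)]
        A=np.c_[q[:,0]-q[:,0].mean(),q[:,1],np.ones(len(q))]; k=np.linalg.lstsq(A,q[:,2],rcond=None)[0]
        print(c,lo,len(q),"slopes",k[:2].round(3),"z",np.percentile(q[:,2],[10,50,90]).round(1),"y",np.percentile(q[:,1],[2,98]).round(1),"x",np.percentile(q[:,0],[2,98]).round(1))
    q=P[(d["depth"]>0)&(abs(P[...,1])<40)&(P[...,0]>295)&(P[...,0]<375)&(P[...,2]>24)&(P[...,2]<60)]
    print(cv2.minAreaRect(q[:,:2].astype(np.float32)))
E
```

```text
scene 0 195 slopes [0.019 0.057] z [28.  31.  32.7] y [-26.1  25.6] x [ 1.2 46.7]
scene 245 271 slopes [-0.011  0.051] z [29.  31.2 32.9] y [-30.1  20.4] x [245.7 284. ]
scene 292 547 slopes [-0.021  0.058] z [27.5 31.3 33.2] y [-25.6  24.5] x [293.9 360.4]
((328.7943115234375, 0.3125019073486328), (67.57323455810547, 54.44414520263672), 0.6134294271469116)
side 0 318 slopes [0.008 0.03 ] z [26.4 29.2 31.9] y [-25.1  25.9] x [ 1.1 49. ]
side 245 249 slopes [-0.003  0.036] z [26.6 29.2 31.9] y [-29.6  21. ] x [246.1 284.6]
side 292 415 slopes [-0.013  0.012] z [26.9 29.3 32. ] y [-23.9  26.9] x [293.3 357.2]
((327.0015563964844, 1.0001811981201172), (54.896854400634766, 64.52388763427734), 88.81715393066406)
```

The fifth lies flat, straight and centred. The fourth is only about 4 mm to one side, which is within tolerance. Handing in.

```bash
python3 -c "
from station import *
print(job_done(),current_t())"
```

```text
the job is handed in; nothing more can be done
the job is handed in; nothing more can be done
```

The job is handed in (no verdict shown): the lotion bottle stands upright on the tray, all five soaps lie queued flat in the left lane with the first against the lip, and the old soap showed no movement in the pictures.

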